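Hook a dropped support ring out from behind the hot-bath guard

TASK

A metal support ring has been dropped behind the wire guard of the hot water bath. Keep the gripper out from behind the guard: take the hooked rod off its rest, reach it in under the guard's bottom rail, hook the ring by its loop and draw the whole ring out onto the open bench in front, then put the rod back on its rest as you found it. Lay the ring flat on the floor of the grey hardware tray without dropping it, beside the spare clamp and not on top of it, and leave the glassware and bottles where they stand.

Things in the scene. Friction and masses are not known exactly. Their poses are not given: they have to be found in the camera images.
- guard: Fixed stainless wire guard before the round steel water bath (one body). Origin on the bench under the middle of the guard's front; x along the front, y out to the open bench (hot side y < 0), z up. Front 400 mm wide between 12 mm posts at x = -200 and +200 mm. Wires close the front above the bottom rail, both ends and a sloping roof (170 mm high at y = 0, 250 mm at y = -220 mm); the bath base starts at y = -250 mm.
- guard_rail (a point): Middle of the guard's bottom front rail: 8 mm thick bar along the guard's x, 90 mm above the bench (its underside at 86 mm). Below it the front is open from post to post. Axes as the guard's.
- ring_center (a point): Centre of the loop of the metal retort-stand ring, 6 mm above what it lies on. Loop of 12 mm round bar, 92 mm outside, 68 mm inside, flat. x along the stem from loop to clamp end, z up. Whole ring: x = -46 to +138 mm, about 0.24 kg. It starts lying behind the guard, loop centre 60 to 90 mm behind the front, stem pointing away from the front, straight or slanting up to 0.85 rad.
- ring_stem (a point): Grasp point on the ring's stem, on its axis, 69 mm from the loop's centre and near the ring's centre of mass. Stem: 12 mm round bar, bare from 46 to 94 mm from the loop's centre, axis 6 mm above what the ring lies on. x along the stem to the clamp end, z up.
- ring_boss (a point): Middle of the ring's clamp end, 112 mm from the loop's centre along the stem, 14 mm above what the ring lies on: slotted metal block 36 mm long (along the stem), 28 mm wide, 28 mm high, then a thumb screw 8 mm farther.
- hook_grip (a point): Middle of the hooked rod's black flat-sided handle, the point to grasp: 85 mm long (x), 18 mm wide (y), 22 mm high (z). x along the rod to the hook, z up. From the handle an 8 mm steel rod runs on along x, out to +160 mm, and is bent down there; about 200 mm overall, 0.14 kg, centre of mass about 55 mm ahead of the handle's middle. It starts level on its rest, hook down, this point 60 mm above the bench.
- hook_tip (a point): End of the hook's bent-down tip (centre of its 4 mm radius rounding): 150 mm along x from hook_grip and 34 mm below it; the tip's lowest point is 38 mm below the handle's middle.
- rest_seat (a point): Where hook_grip sits on the fixed dark steel rest, 60 mm above the bench; x along the rod to its hook end, z up. Base plate 200 x 64 mm and two uprights 5 mm thick, 46 mm wide: at x = -32 mm, notch 25 mm wide for the handle, floor 49 mm above the bench; at x = +105 mm, notch 15 mm wide for the rod, floor 56 mm above the bench. Notches 9 mm deep, open upwards.
- rest_hook_end (a point): Where hook_tip hangs when the rod is on its rest: 150 mm along the rest's x from rest_seat, 26 mm above the bench.
- tray_in (a point): Centre of the inner floor of the fixed grey open hardware tray, 4 mm above the bench. Inside 272 mm along x and 182 mm along y; walls 4 mm thick, 35 mm high above the bench.
- spare: Spare clamp lying in the tray near the end wall at the tray's +x end: metal block about 36 x 28 mm with a thumb screw, 28 mm high, origin at its underside. The ring must lie flat beside it, not on it.
- flask: Bystander: conical glass flask 78 mm wide, 120 mm high, standing behind the guard near its post at guard x = -200 mm; origin at its underside's centre. Leave it alone.
- beaker: Bystander: glass beaker 68 mm wide, 95 mm high, towards the far edge of the bench; origin at its underside's centre. Leave it alone.
- washbottle: Bystander: white wash bottle 68 mm wide, 190 mm high with its spout, towards the far edge of the bench; origin at its underside's centre. Leave it alone.
- jar: Bystander: brown glass jar with black cap, 68 mm wide, 110 mm high, towards the far edge of the bench; origin at its underside's centre. Leave it alone.
There are look-alikes about, which are no part of the job. Of the things shaped like the part that bears ring_center, the aluminium one is meant.

How it is judged:
On the way, in this order (a step that is already met when the one before it is completed fails the run):
1. the hooked rod is lifted off its rest (distance between hook_grip and rest_seat above 0.06 m), for 0.1 s.
2. the rod's tip is inside the ring's loop, down in it, behind the guard (horizontal distance between hook_tip and ring_center below 0.038 m and height (world z) of hook_tip below 0.014 m and y of ring_center in the frame of guard below -0.02 m), for 0.1 s.
3. the whole ring, loop and clamp end, lies in front of the guard (y of ring_center in the frame of guard above 0.045 m and y of ring_boss in the frame of guard above 0.015 m), for 0.2 s.
At the end, for the whole second after the job is handed in: The ring lies flat (within 0.1 rad, loop centre less than 18 mm above the bench) and at rest inside the tray, loop and clamp end both within its walls; the hooked rod lies at rest on its rest, handle within 25 mm and tip within 30 mm of where they sit when seated in the notches (x of ring_center in the frame of tray_in between -0.136 and 0.136 m and y of ring_center in the frame of tray_in between -0.091 and 0.091 m and x of ring_boss in the frame of tray_in between -0.136 and 0.136 m and y of ring_boss in the frame of tray_in between -0.091 and 0.091 m and height (world z) of ring_center below 0.018 m and angle between ring_center's own z axis and vertical below 0.1 rad and linear speed of each of ring, hook below 0.02 m/s and distance between hook_grip and rest_seat below 0.025 m and distance between hook_tip and rest_hook_end below 0.03 m); the robot touches nothing.
It fails at once if the gripper is put behind the guard's front (below the top of the guard) (y of the grasp point in the frame of guard between -0.25 and -0.01 m and height (world z) of the grasp point below 0.16 m and x of the grasp point in the frame of guard between -0.24 and 0.24 m).
It fails at once if the fingers touch the ring while any of it is still behind the guard (contact force between the fingers and ring above 0.5 N and y of any of ring_center, ring_boss in the frame of guard below 0 m).
It fails at once if the ring is let go (dropped or thrown) with its stem more than 45 mm above the bench (height (world z) of ring_stem above 0.045 m and contact force between each of the fingers, hook and ring below 0.02 N).
It fails at once if the flask, the beaker, the wash bottle or the jar is moved more than 30 mm (distance of any of flask, beaker, washbottle, jar from where it was at the start of the episode above 0.03 m).
It also fails if it takes over 61 s, if anything falls off the work surface, if the arm or the gripper's body presses on something with over 40 N, if the wrist force passes 120 N, or if a joint passes its speed limit or range.

ROBOT

A 6-joint arm with a two-finger parallel gripper is mounted at the origin on the work surface. World frame = base frame: x ahead of the robot, y to its left, z up, the work surface at z = 0. Lengths are in m, angles in rad, forces in N, time in s.
With the tool pointing down it reaches from about 0.375 to 0.9 m from the base axis. Payload 3.1 kg.
Tool frame: the origin (TCP) lies on the centre line of the jaws, within the pads' length; the fingertips stand 22 mm ahead of it and the grasp point (between the pads) lies 3 mm ahead of it; z points along the fingers, x is the direction in which the jaws open and shut, and the axes are right-handed (so a half turn about z gives the same grasp; the last joint's range is limited). The gripper opens to 87 mm and grips with 3 to 60 N. Pads are 19 mm wide; open, the fingers measure 117 mm over their backs; the gripper's body (75 mm by 190 mm) begins 51 mm behind the grasp point.
Start: joints at [1.135, 0.527, 1.433, -0, 1.181, -0.178], TCP at [0.159, 0.604, 0.245] pointing down, gripper open.
Joint ranges: [-3.08, 3.08], [-0.75, 2.2], [0.22, 2.44], [-1.43, 4.57], [0, 2.65], [-2.85, 2.85]. Speed limits (rad/s): [2.79, 2.79, 3.14, 3.14, 3.14, 3.14].

INTERFACE

Orientations are given as a unit quaternion [x, y, z, w].
In Python, from rig import robot, camera, order gives the robot as it stands.
- The arm moves only by the shell command python3 -m pendant 'ROWS' [OPENING] [FORCE]. ROWS is JSON, a list of rows, each a list of 2 entries, a list of its own where there are three numbers: the shift along the tool's x, y, z in mm, then the turn about the tool's z in degrees. A call has 1 to 8 rows; each row shifts and turns the commanded pose from where the row before left it, along the tool's axes as they then stand; what a row does not reach is not made up. A row lasts 1/8 s, in which the tool goes at most 62.5 mm and 10.7 degrees, less where a joint would pass 70% of its speed; a pose out of reach is approached as far as the arm can. A call with a gripper value outside its range is refused whole. OPENING is the finger opening in mm, from 0 to 87, set as the call begins (- or left out, the last holds). The fingers move at their own pace and stop on an object; FORCE is the grip in N (left out, the last holds). Time passes only in rows, so rows that do not move let the fingers close. It gives the time, the measured TCP pose, the force and the opening at its end, in the units of the state.
- robot.get_obs(): the state, without advancing time (a new reading comes with each control period).
- camera(name): name is "side" or "top"; returns a dict with "pixels" (400x640x3 uint8, blue, green, red), "mtx" (3x3 intrinsics, pixels), "R" (3x3) and "t" (3): a world point X has camera coordinates R X + t. Camera axes: x right, y down, z forward; pixel columns grow to the right and rows downward; lengths in m; the calibration is good to about 2 mm. A picture is of the moment at which its call begins. There is no depth.
- order.hand_in(): hands the job in, once; it reports no verdict.
The state is a dict: "time": time; "q": joint angles; "joint_velocities": joint speeds; "joint_torque": joint torques, N m; "position": TCP position; "tool_rot": TCP orientation; "ft_force": force on the tool from outside, world axes, zero at the start; "moment": the same for the moment, N m; "grip_width": finger opening in m.
Only numpy, scipy, OpenCV 4.12 (cv2) and the standard library are available. Lean on these libraries where they do the work, as an engineer would, in place of code of your own. Each camera call takes 0.05 s, during which the arm holds its last target. There are 200 camera calls.

## Working session

There is one attempt and no reset: what is moved stays moved. The work goes in short steps, Python scripts to look and compute and a shell command to move; the robot and the scene stay as the last step left them, time stands still between calls to the robot, and variables do not carry over. Pictures are saved under pics/ and viewed, about 8 in all and at most 12, crops included, and the job is handed in when it is done.

```bash
mkdir -p pics; ls; cat > h.py <<'E'
import numpy as np, cv2
from rig import robot, camera, order
def proj(c,X):
    p=c["mtx"]@(np.array(c["R"])@np.array(X)+np.array(c["t"])); return p[:2]/p[2]
def ray(c,uv,z):
    R=np.array(c["R"]);o=-R.T@np.array(c["t"]);d=R.T@np.linalg.inv(c["mtx"])@np.array([uv[0],uv[1],1.])
    return o+d*(z-o[2])/d[2]
def snap(n,f):
    c=camera(n); cv2.imwrite(f,c["pixels"]); np.savez(f[:-4]+".npz",**{k:np.array(v) for k,v in c.items()}); return c
E
python3 - <<'E'
from h import *
for n in("top","side"):
    c=snap(n,f"pics/{n}0.png"); R=c["R"]; print(n,c["mtx"],-R.T@c["t"],R)
o=robot.get_obs();print(o["time"],o["position"],o["tool_rot"],o["grip_width"])
E
```

```text
pics
top [[436.6551876    0.         316.87409931]
 [  0.         436.6551876  197.57080652]
 [  0.           0.           1.        ]] [0.30461409 0.00378006 1.22603392] [[ 0.10362162 -0.99460909  0.0039138 ]
 [-0.97141573 -0.10204866 -0.21433046]
 [ 0.21357442  0.01840734 -0.97675337]]
side [[486.76462377   0.         322.00753418]
 [  0.         486.76462377 196.22985223]
 [  0.           0.           1.        ]] [0.35035546 0.83881306 1.10569764] [[-0.97586285 -0.21832819  0.00494882]
 [-0.1695161   0.74301133 -0.64745537]
 [ 0.13768073 -0.63266655 -0.7620873 ]]
0.1 [0.15845227 0.60392518 0.2436707 ] [ 7.91818039e-01  6.10756279e-01 -8.60394020e-04  4.69722199e-04] 0.08718980562552088
```

View pics/top0.png

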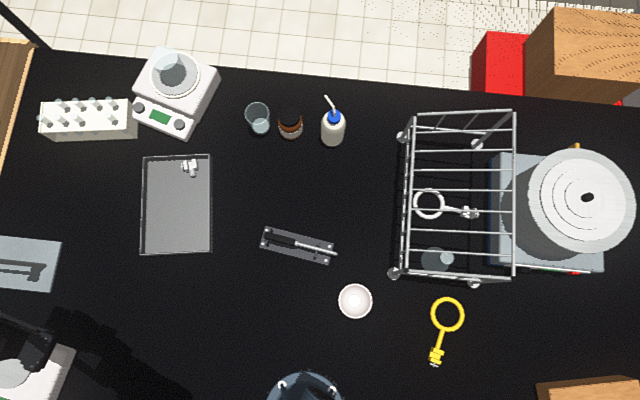

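View pics/side0.png

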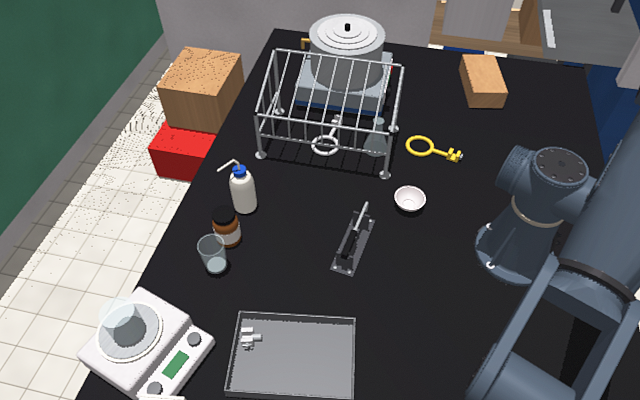

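The top view shows the ring behind the guard, with its loop at about (428,204) and its boss at (470,212). The rod on its rest runs from (265,240) to (335,255), and the tray is at (177,204). A yellow look-alike is at (447,314). Next I'll take close crops for measuring.

```bash
python3 - <<'E'
import cv2
a=cv2.imread("pics/top0.png");b=cv2.imread("pics/side0.png")
cv2.imwrite("pics/c1.png",cv2.resize(a[95:295,250:520],None,fx=2.9,fy=2.9,interpolation=cv2.INTER_CUBIC))
cv2.imwrite("pics/c2.png",cv2.resize(b[40:290,240:420],None,fx=2.4,fy=2.4,interpolation=cv2.INTER_CUBIC))
E
```

```text
(no output)
```

View pics/c1.png

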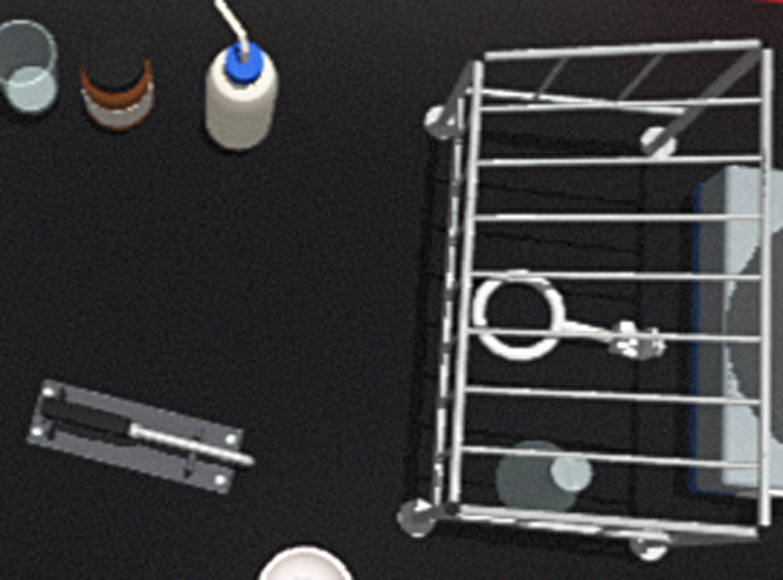

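View pics/c2.png

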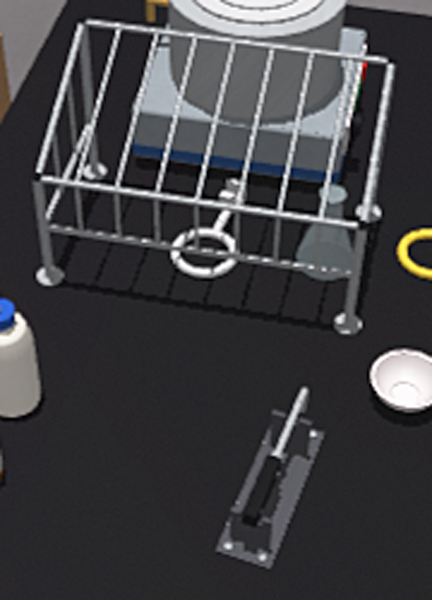

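```bash
python3 - <<'E'
from h import *
L=lambda f:dict(np.load(f))
t=L("pics/top0.npz");s=L("pics/side0.npz")
C1=lambda p:(p[0]/2.9+250,p[1]/2.9+95)
C2=lambda p:(p[0]/2.4+240,p[1]/2.4+40)
def show(n,c,p,z): X=ray(c,p,z); print(n,X.round(4)); return X
a=show("postA top",t,C1((438,122)),.003);b=show("postB top",t,C1((417,517)),.003)
a2=show("postA side",s,C2((48,275)),.003);b2=show("postB side",s,C2((347,323)),.003)
print(np.linalg.norm(a-b),np.linalg.norm(a2-b2))
# ring via white mask contours
show("ring top",t,C1((519,315)),.006);show("ring side",s,C2((204,252)),.006)
show("boss top",t,C1((632,340)),.02);show("boss side",s,C2((232,190)),.02)
show("stem top",t,C1((595,331)),.006)
for p in [(45,380),(242,432),(227,493),(28,440)]: show("base",t,C1(p),.003)
show("handle rear",t,C1((45,408)),.071);show("handle front",t,C1((131,430)),.068);show("rod end",t,C1((252,461)),.062)
show("hs rear side",s,C2((254,505)),.071);show("hfront side",s,C2((278,460)),.071);show("rodend side",s,C2((304,390)),.06)
# tray mask
for n,c in(("top",t),("side",s)):
    g=cv2.cvtColor(c["pixels"],cv2.COLOR_BGR2HSV); m=((g[...,2]>70)&(g[...,1]<40)).astype(np.uint8)
    m=cv2.morphologyEx(m,cv2.MORPH_OPEN,np.ones((5,5)))
    cs,_=cv2.findContours(m,cv2.RETR_EXTERNAL,cv2.CHAIN_APPROX_NONE)
    for k in cs:
        q=(177,204) if n=="top" else (300,355)
        if cv2.pointPolygonTest(k,q,False)>0:
            r=cv2.minAreaRect(k);print(n,r,[ray(c,p,.02).round(3) for p in cv2.boxPoints(r)])
show("spare",t,(190,168),.02);show("spare s",s,(247,338),.02)
E
```

```text
postA top [ 0.7804 -0.2019  0.003 ]
postB top [ 0.3812 -0.2068  0.003 ]
postA side [ 0.7814 -0.2032  0.003 ]
postB side [ 0.3801 -0.2054  0.003 ]
0.39929271885112866 0.4013049223458461
ring top [ 0.5872 -0.2933  0.006 ]
ring side [ 0.5873 -0.2899  0.006 ]
boss top [ 0.5707 -0.4002  0.02  ]
boss side [ 0.5728 -0.4073  0.02  ]
stem top [ 0.579  -0.3684  0.006 ]
base [0.475  0.1626 0.003 ]
base [ 0.4445 -0.0332  0.003 ]
base [ 0.3849 -0.0245  0.003 ]
base [0.4153 0.1714 0.003 ]
handle rear [0.4398 0.1505 0.071 ]
handle front [0.4283 0.07   0.068 ]
rod end [ 0.4123 -0.043   0.062 ]
hs rear side [0.4385 0.1432 0.071 ]
hfront side [0.4239 0.0793 0.071 ]
rodend side [ 0.4128 -0.0346  0.06  ]
top ((177.0, 206.5), (95.0, 64.0), 90.0) [array([0.63, 0.53, 0.02]), array([0.649, 0.347, 0.02 ]), array([0.38 , 0.305, 0.02 ]), array([0.361, 0.479, 0.02 ])]
side ((293.36492919921875, 358.1748962402344), (123.77494049072266, 75.22106170654297), 3.301866054534912) [array([0.621, 0.529, 0.02 ]), array([0.671, 0.359, 0.02 ]), array([0.376, 0.311, 0.02 ]), array([0.355, 0.485, 0.02 ])]
spare [0.6166 0.3973 0.02  ]
spare s [0.6227 0.4022 0.02  ]
```

```bash
cat >> h.py <<'E'
def state():
    o=robot.get_obs(); q=o["tool_rot"]; yaw=np.degrees(np.arctan2(2*(q[0]*q[1]+q[2]*q[3]),1-2*(q[1]**2+q[2]**2)))
    return o,np.array(o["position"]),yaw
def go(X,yaw):
    from scipy.spatial.transform import Rotation as Ro
    o,p,y=state(); R=Ro.from_quat(o["tool_rot"]).as_matrix()
    print("pos",p.round(4),"yaw %.1f t %.1f w %.1f"%(y,o["time"],o["grip_width"]*1000),"shift mm",(R.T@(np.array(X)-p)*1000).round(1),"turn after",round(y-yaw,1),"f",np.round(o["ft_force"],1),"q6",round(o["q"][5],2))
E
python3 -m pendant '[[[0,0,0],10.5],[[0,0,0],10.5],[[0,0,0],10.5],[[0,0,0],10.5],[[0,0,0],10.5],[[0,0,0],10.5],[[0,0,0],10.5],[[0,0,0],10.5]]' 60
python3 -c "
from h import *; go([.4345,.110,.12],-8.8)"
```

```text
time: 1.1
position: [0.1585, 0.6041, 0.244]
tool_rot: [0.997, -0.079, -0.0, 0.001]
ft_force: [-0.1, -0.7, 0.6]
grip_width: 0.0599
pos [0.1585 0.6041 0.244 ] yaw -9.1 t 1.1 w 59.9 shift mm [350.4 444.3 124.4] turn after -0.3 f [-0.1 -0.7  0.6] q6 1.29
```

```bash

python3 -m pendant '[[[35,44,0],0],[[35,44,0],0],[[35,44,0],0],[[35,44,0],0],[[35,44,0],0],[[35,44,0],0],[[35,45,0],0],[[35,45,0],0]]' 60 >/dev/null
python3 -m pendant '[[[35,45,25],0],[[35,45,40],0],[[0,0,49],0],[[0,0,0],0],[[0,0,0],0]]' 50
python3 - <<'E'
from h import *
go([.4345,.110,.063],-8.8)
t=snap("top","pics/top1.png");s=snap("side","pics/side1.png")
a=cv2.resize(t["pixels"][170:310,220:390],None,fx=2.3,fy=2.3,interpolation=2);b=cv2.resize(s["pixels"][170:310,270:440],None,fx=2.3,fy=2.3,interpolation=2)
cv2.imwrite("pics/c3.png",np.hstack([a,b]))
E
```

```text
time: 2.72
position: [0.4346, 0.1181, 0.1354]
tool_rot: [0.997, -0.076, 0.0, -0.0]
ft_force: [0.5, 0.6, -0.2]
grip_width: 0.0504
pos [0.4346 0.1181 0.1354] yaw -8.7 t 2.7 w 50.4 shift mm [ 1.1  8.1 72.4] turn after 0.1 f [ 0.5  0.6 -0.2] q6 0.17
```

View pics/c3.png

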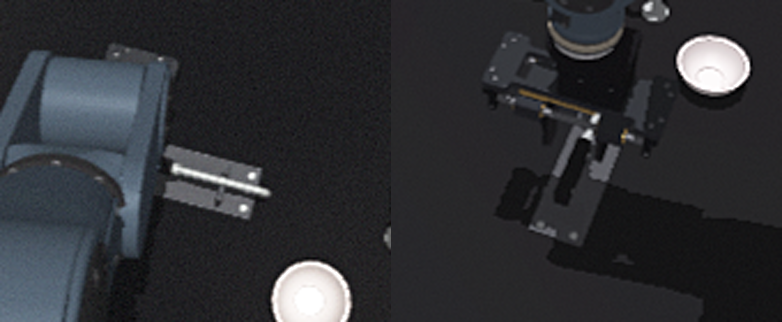

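The side crop shows the fingers astride the handle, and the gripper body's long side lies along the jaw axis, so it stays parallel to the guard. I'll descend and grip.

```bash

python3 -m pendant '[[[1,8,20],0],[[0,0,26],0],[[0,0,26],0],[[0,0,0],0],[[0,0,0],0]]' 50 
python3 -m pendant '[[[0,0,0],0],[[0,0,0],0],[[0,0,0],0],[[0,0,0],0],[[0,0,0],0],[[0,0,0],0]]' 0 40
python3 -c "
from h import *; go([.4345,.110,.063],-8.8)"
```

```text
time: 3.45
position: [0.4353, 0.1101, 0.0641]
tool_rot: [0.997, -0.075, 0.001, -0.0]
ft_force: [-0.0, -0.5, -0.2]
grip_width: 0.0503
time: 4.2
position: [0.4344, 0.1096, 0.0628]
tool_rot: [0.997, -0.076, 0.0, -0.0]
ft_force: [0.3, -1.0, 3.4]
grip_width: 0.0176
pos [0.4344 0.1096 0.0628] yaw -8.7 t 4.2 w 17.6 shift mm [ 0.  -0.4 -0.2] turn after 0.1 f [ 0.3 -1.   3.4] q6 0.15
```

```bash

python3 -m pendant '[[[0,0,-20],0],[[0,0,-30],0],[[0,0,-30],0],[[0,0,0],-8.7],[[0,0,0],0]]'
python3 - <<'E'
from h import *
go([.587,.03,.143],0)
s=snap("side","pics/side2.png");t=snap("top","pics/top2.png")
o,p,y=state()
for c in(s,t):
    X=p+np.array([0,-.15,-.037]);E=p+np.array([0,-.16,-.003]);print(proj(c,p),proj(c,X),proj(c,E))
a=cv2.resize(t["pixels"][170:310,220:390],None,fx=2.3,fy=2.3,interpolation=2);b=cv2.resize(s["pixels"][120:260,270:440],None,fx=2.3,fy=2.3,interpolation=2)
cv2.imwrite("pics/c4.png",np.hstack([a,b]))
E
```

```text
time: 4.82
position: [0.434, 0.1097, 0.1427]
tool_rot: [1.0, -0.001, -0.0, -0.0]
ft_force: [-0.6, 0.2, -1.5]
grip_width: 0.0179
pos [0.434  0.1097 0.1427] yaw -0.1 t 4.8 w 17.9 shift mm [153.1  79.4  -0.3] turn after -0.1 f [-0.6  0.2 -1.5] q6 -0.0
[351.46645229 223.61272835] [360.65753997 189.06031876] [362.10847771 178.0175525 ]
[278.29083855 236.11506218] [337.46786324 244.01506671] [342.14442798 242.9256399 ]
```

View pics/c4.png

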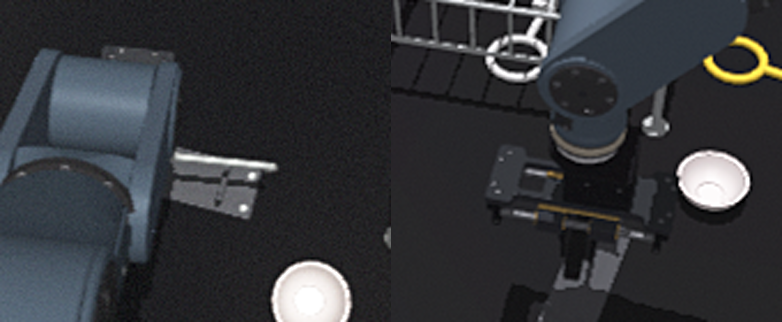

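```bash

python3 -m pendant '[[[38,20,0],0],[[38,20,0],0],[[38,20,0],0],[[39,20,0],0],[[0,0,40],0],[[0,0,40],0],[[0,0,0],0],[[0,0,0],0]]'
python3 - <<'E'
from h import *
go([.587,-.13,.062],0)
s=snap("side","pics/side3.png");o,p,y=state()
print(proj(s,p+[0,-.146,-.037]),proj(s,p+[0,-.157,-.003]))
cv2.imwrite("pics/c5.png",cv2.resize(s["pixels"][80:260,240:460],None,fx=3,fy=3,interpolation=2))
E
```

```text
time: 5.92
position: [0.5876, 0.0296, 0.063]
tool_rot: [1.0, -0.0, 0.0, 0.0]
ft_force: [0.2, -0.6, -1.6]
grip_width: 0.0175
pos [0.5876 0.0296 0.063 ] yaw -0.0 t 5.9 w 17.5 shift mm [ -0.5 159.6   1. ] turn after -0.0 f [ 0.2 -0.6 -1.6] q6 -0.14
[312.35923532 179.03991096] [313.10076926 168.61222596]
```

View pics/c5.png

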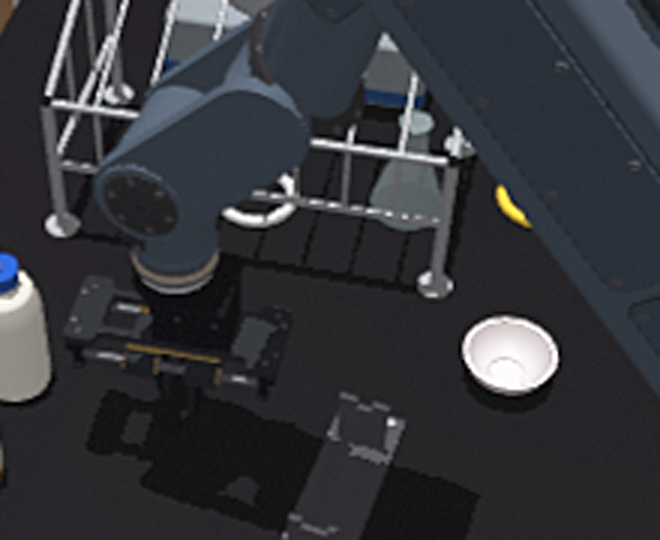

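```bash

python3 -m pendant '[[[0,30,0],0],[[0,40,0],0],[[0,40,0],0],[[0,35,0],0],[[0,15,0],0],[[0,0,0],0],[[0,0,0],0]]'
python3 - <<'E'
from h import *
go([.587,-.13,.045],0)
t=snap("top","pics/top4.png");o,p,y=state()
print(proj(t,p+[0,-.146,-.037]),proj(t,p+[0,-.157,-.003]),proj(t,[.587,-.2915,.006]))
cv2.imwrite("pics/c6.png",cv2.resize(t["pixels"][150:260,330:500],None,fx=4,fy=4,interpolation=2))
E
```

```text
time: 6.85
position: [0.5871, -0.129, 0.063]
tool_rot: [1.0, 0.0, -0.0, -0.0]
ft_force: [-0.1, 0.5, -1.7]
grip_width: 0.0181
pos [ 0.5871 -0.129   0.063 ] yaw 0.0 t 6.8 w 18.1 shift mm [-0.1  1.  18. ] turn after 0.0 f [-0.1  0.5 -1.7] q6 -0.4
[424.18089759 201.59462112] [431.23303031 199.45287301] [428.32800698 203.63409142]
```

View pics/c6.png

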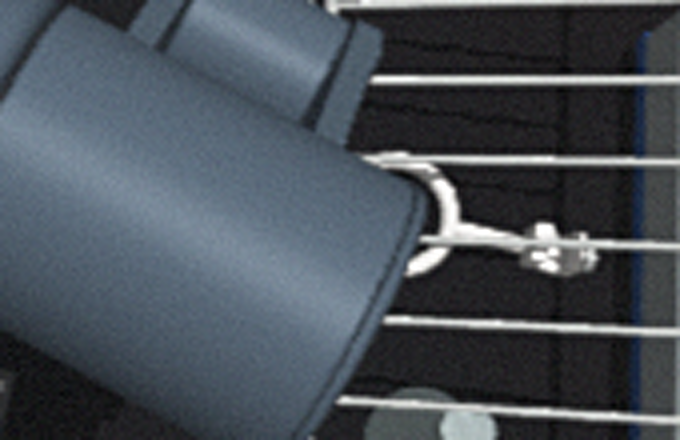

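The tip is hidden under the wrist and the ring is undisturbed. I'll lower the hook into the loop, watching the force.

```bash

python3 -m pendant '[[[0,0,6],0],[[0,0,6],0],[[0,0,6],0],[[0,0,0],0],[[0,0,0],0]]'
python3 -m pendant '[[[0,-10,0],0],[[0,-15,0],0],[[0,-15,0],0],[[0,-15,0],0],[[0,0,0],0]]'
```

```text
time: 7.52
position: [0.5873, -0.1304, 0.0445]
tool_rot: [1.0, -0.0, -0.0, -0.0]
ft_force: [-0.1, 0.5, -1.1]
grip_width: 0.0179
time: 8.15
position: [0.5868, -0.0733, 0.0446]
tool_rot: [1.0, 0.001, -0.001, -0.0]
ft_force: [-0.4, 0.5, -1.1]
grip_width: 0.0174
```

```bash
python3 - <<'E'
from h import *
t=snap("top","pics/top5.png");s=snap("side","pics/side5.png")
print(proj(t,[.587,-.2915,.006]))
# compare to before: white mask centroid right of wrist
for f in("pics/top4.npz","pics/top5.npz"):
    a=np.load(f)["pixels"][190:222,430:485]; m=(a.min(2)>130); 
    print(f,m.sum(), np.argwhere(m).mean(0)+[190,430], (np.argwhere(m)[:,1].max()+430))
cv2.imwrite("pics/c7.png",np.hstack([cv2.resize(t["pixels"][150:260,350:480],None,fx=3,fy=3,interpolation=2),cv2.resize(s["pixels"][90:200,260:390],None,fx=3,fy=3,interpolation=2)]))
E
```

```text
[428.32800698 203.63409142]
pics/top4.npz 389 [205.58868895 453.51156812] 484
pics/top5.npz 301 [205.40531561 452.95348837] 484
```

View pics/c7.png

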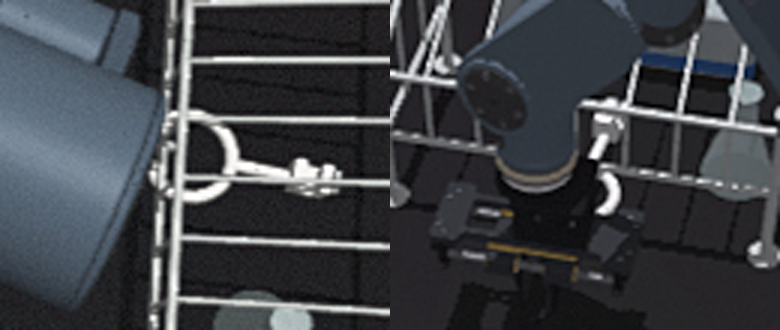

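The loop centre moved from about column 428 to 415, so the ring is hooked and following. I'll keep pulling.

```bash

python3 -m pendant '[[[0,-20,0],0],[[0,-20,0],0],[[0,-20,0],0],[[0,-20,0],0],[[0,-20,0],0],[[0,-20,0],0],[[-2,-20,0],0],[[-2,-20,0],0]]'
python3 -m pendant '[[[-3,-20,0],0],[[-3,-20,0],0],[[-3,-20,0],0],[[-3,-15,0],0],[[0,0,0],0],[[0,0,0],0],[[0,0,0],0],[[0,0,0],0]]'
python3 - <<'E'
from h import *
go([.434,.1096,.143],-8.7)
t=snap("top","pics/top6.png");s=snap("side","pics/side6.png")
cv2.imwrite("pics/c8.png",np.hstack([cv2.resize(t["pixels"][100:300,240:440],None,fx=2,fy=2,interpolation=2),cv2.resize(s["pixels"][80:280,220:420],None,fx=2,fy=2,interpolation=2)]))
E
```

```text
time: 9.25
position: [0.5831, 0.0859, 0.0447]
tool_rot: [1.0, -0.0, -0.0, 0.0]
ft_force: [-1.0, -1.5, -1.3]
grip_width: 0.0179
time: 10.25
position: [0.5715, 0.159, 0.0446]
tool_rot: [1.0, -0.001, -0.0, -0.0]
ft_force: [0.1, -0.3, -1.5]
grip_width: 0.0175
pos [0.5715 0.159  0.0446] yaw -0.1 t 10.2 w 17.5 shift mm [-137.5   49.6  -98.4] turn after 8.6 f [ 0.1 -0.3 -1.5] q6 0.08
```

View pics/c8.png

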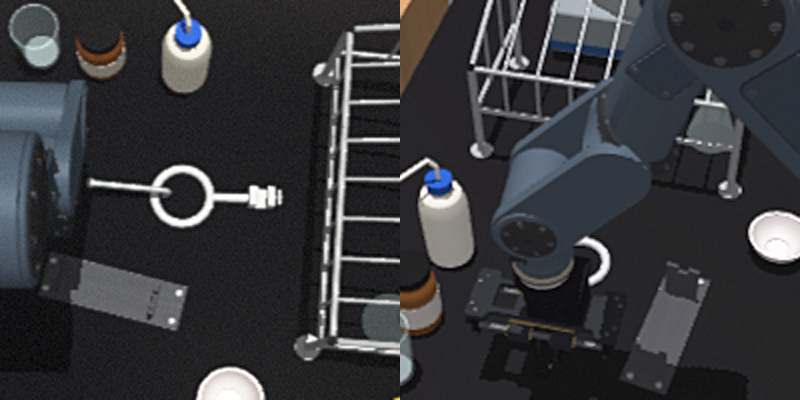

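The whole ring is out: loop at about (332,198) and boss at (372,198) in top-view pixels, well clear of the guard feet at x≈395. Next I return the rod.

```bash

python3 -m pendant '[[[0,0,-8],0],[[0,0,-15],0],[[0,0,-35],0],[[0,0,-40],0],[[-35,12,0],0],[[-35,12,0],0],[[-35,13,0],0],[[-32,13,0],0]]'
python3 -m pendant '[[[0,0,0],8.7],[[0,0,0],0],[[0,0,0],0],[[0,0,0],0]]'
python3 - <<'E'
from h import *
go([.4344,.1096,.0628],-8.7)
t=snap("top","pics/top7.png")
m=(t["pixels"].min(2)>130).astype(np.uint8); m[:160]=0;m[245:]=0;m[:,:300]=0;m[:,393:]=0
n,l,st,ce=cv2.connectedComponentsWithStats(m)
for i in range(1,n):
    if st[i,4]>15: print(st[i],ce[i])
cs,h=cv2.findContours(m,cv2.RETR_CCOMP,cv2.CHAIN_APPROX_NONE)
for k,hh in zip(cs,h[0]):
    if hh[3]>=0 and cv2.contourArea(k)>150:
        (u,v),(w,g),_=cv2.fitEllipse(k); print("hole",u,v,w,g,ray(t,(u,v),.006))
k=max(cs,key=cv2.contourArea); k=k[:,0]; e=k[k[:,0]>u+20]; print("end",k[:,0].max(), "boss px mean",k[k[:,0]>366].mean(0), ray(t,k[k[:,0]>366].mean(0),.018))
E
```

```text
time: 11.35
position: [0.4334, 0.1094, 0.1439]
tool_rot: [1.0, 0.0, 0.001, 0.0]
ft_force: [1.0, -0.4, -1.5]
grip_width: 0.0174
time: 11.85
position: [0.4349, 0.1097, 0.1429]
tool_rot: [0.997, -0.075, 0.0, -0.0]
ft_force: [-0.0, -0.2, -1.6]
grip_width: 0.0178
pos [0.4349 0.1097 0.1429] yaw -8.6 t 11.8 w 17.8 shift mm [-0.5  0.2 80.1] turn after 0.1 f [-0.  -0.2 -1.6] q6 0.15
[315 183  66  31 566] [343.72791519 197.87279152]
[300 240  19   5  47] [307.34042553 242.44680851]
hole 330.8099060058594 197.53207397460938 24.095199584960938 24.269012451171875 [ 0.57566195 -0.01286807  0.006     ]
end 380 boss px mean [374.94230769 198.15384615] [ 0.58426554 -0.13724247  0.018     ]
```

```bash

python3 -m pendant '[[[0,0,30],0],[[0,0,30],0],[[0,0,12],0],[[0,0,4],0],[[0,0,4],0],[[0,0,0],0],[[0,0,0],0],[[0,0,0],0]]'
python3 -c "
from h import *; go([.4344,.1096,.0628],-8.7)"
```

```text
time: 12.9
position: [0.4346, 0.1096, 0.063]
tool_rot: [0.997, -0.076, 0.0, -0.0]
ft_force: [0.3, -0.2, -1.0]
grip_width: 0.0174
pos [0.4346 0.1096 0.063 ] yaw -8.7 t 12.9 w 17.4 shift mm [-0.2  0.1  0.2] turn after -0.0 f [ 0.3 -0.2 -1. ] q6 0.15
```

Back at the exact pick-up pose. I'll release to 44 mm, rise, then check the rod and ring from a clear position.

```bash

python3 -m pendant '[[[0,0,0],0],[[0,0,0],0],[[0,0,0],0],[[0,0,0],0],[[0,0,-20],0],[[0,0,-40],0],[[0,0,-50],0],[[0,0,-20],0]]' 44
python3 -m pendant '[[[0,-50,-20],0],[[0,-55,0],0],[[0,-55,0],0],[[0,-50,0],0],[[0,-50,0],0],[[0,0,0],-8],[[0,0,0],-5],[[0,0,0],0]]'
python3 - <<'E'
from h import *
o,p,y=state()
t=snap("top","pics/top8.png");s=snap("side","pics/side8.png")
for c,q,(x0,x1,y0,y1) in((t,(330,197),(300,390,160,240)),(s,None,(250,420,100,260))):
    m=np.zeros((400,640),np.uint8); m[y0:y1,x0:x1]=c["pixels"][y0:y1,x0:x1].min(2)>130
    cs,h=cv2.findContours(m,cv2.RETR_CCOMP,cv2.CHAIN_APPROX_NONE)
    for k,hh in zip(cs,h[0]):
        if hh[3]>=0 and cv2.contourArea(k)>120:
            (u,v),ax,_=cv2.fitEllipse(k); print("hole",u,v,ax,ray(c,(u,v),.006))
            w=cs[hh[3]][:,0]; d=np.linalg.norm(w-[u,v],axis=1); f=w[d>d.max()-12].mean(0); print(" boss-ish",f,ray(c,f,.018), "far",w[d.argmax()])
# tray corners: floor z .004 / rim
go([0.58,-.08,.2],4)
def crop(a,r,f): return cv2.resize(a[r[0]:r[1],r[2]:r[3]],None,fx=f,fy=f,interpolation=2)
A=crop(t["pixels"],(130,280,125,345),3.6)
B=crop(s["pixels"],(190,400,200,410),2)
cv2.imwrite("pics/c9.png",A);cv2.imwrite("pics/c9b.png",B)
E
```

```text
time: 13.9
position: [0.4354, 0.1097, 0.1952]
tool_rot: [0.997, -0.076, 0.002, -0.0]
ft_force: [0.4, 0.4, -0.3]
grip_width: 0.044
time: 14.9
position: [0.4732, 0.3666, 0.2122]
tool_rot: [0.999, 0.037, -0.0, 0.0]
ft_force: [-0.6, -0.4, -0.3]
grip_width: 0.0439
hole 330.8099060058594 197.53207397460938 (24.095199584960938, 24.269012451171875) [ 0.57566195 -0.01286807  0.006     ]
 boss-ish [375.26 198.16] [ 0.58434182 -0.13813943  0.018     ] far [380 201]
pos [0.4735 0.3664 0.2125] yaw 4.2 t 15.0 w 44.0 shift mm [ 73.5 453.   12.5] turn after 0.2 f [-0.5  0.4  0.3] q6 0.4
```

View pics/c9.png

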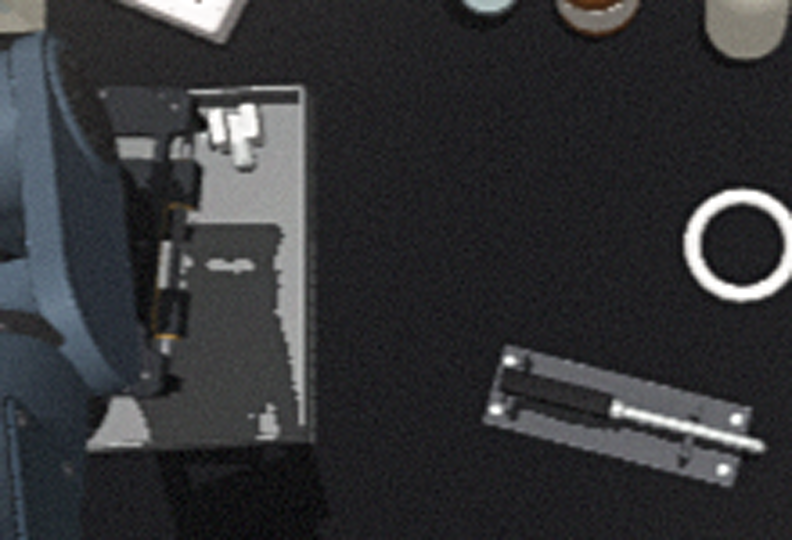

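The rod is back in its notches, with handle and rod collinear and the tip at about (763,447) in the crop. The ring is clear on the open bench. Now numeric checks of the tray edges and the rod against the first picture.

```bash
python3 - <<'E'
from h import *
t=dict(np.load("pics/top0.npz"));t8=dict(np.load("pics/top8.npz"));s=dict(np.load("pics/side0.npz"))
d=np.abs(t["pixels"].astype(int)-t8["pixels"]).max(2)[215:275,258:342]; print("rod diff>40:",(d>40).sum(), "max",d.max())
g=cv2.cvtColor(t["pixels"],cv2.COLOR_BGR2GRAY)
print("row 230",list(enumerate(g[225:235,134:220].mean(0).round().astype(int),134)))
print("col 165",list(enumerate(g[145:262,160:170].mean(1).round().astype(int),145)))
m=((g>140)).astype(np.uint8); m[:150]=0;m[185:]=0;m[:,:170]=0;m[:,207:]=0
cs,_=cv2.findContours(m,0,1)
for k in cs:
    if cv2.contourArea(k)>10:
        x,y,w,h=cv2.boundingRect(k);print("spare",x,y,w,h,ray(t,(x,y),.015),ray(t,(x+w,y+h),.015))
E
```

```text
rod diff>40: 18 max 67
row 230 [(134, np.int64(31)), (135, np.int64(31)), (136, np.int64(33)), (137, np.int64(31)), (138, np.int64(27)), (139, np.int64(38)), (140, np.int64(129)), (141, np.int64(108)), (142, np.int64(57)), (143, np.int64(52)), (144, np.int64(51)), (145, np.int64(91)), (146, np.int64(139)), (147, np.int64(152)), (148, np.int64(150)), (149, np.int64(151)), (150, np.int64(150)), (151, np.int64(150)), (152, np.int64(149)), (153, np.int64(151)), (154, np.int64(151)), (155, np.int64(151)), (156, np.int64(151)), (157, np.int64(151)), (158, np.int64(151)), (159, np.int64(152)), (160, np.int64(152)), (161, np.int64(152)), (162, np.int64(152)), (163, np.int64(154)), (164, np.int64(153)), (165, np.int64(151)), (166, np.int64(151)), (167, np.int64(153)), (168, np.int64(153)), (169, np.int64(154)), (170, np.int64(154)), (171, np.int64(154)), (172, np.int64(155)), (173, np.int64(153)), (174, np.int64(156)), (175, np.int64(153)), (176, np.int64(155)), (177, np.int64(155)), (178, np.int64(156)), (179, np.int64(156)), (180, np.int64(156)), (181, np.int64(156)), (182, np.int64(156)), 
[... 2753 characters left out ...]
), (234, np.int64(152)), (235, np.int64(152)), (236, np.int64(153)), (237, np.int64(154)), (238, np.int64(153)), (239, np.int64(153)), (240, np.int64(152)), (241, np.int64(152)), (242, np.int64(154)), (243, np.int64(151)), (244, np.int64(153)), (245, np.int64(154)), (246, np.int64(151)), (247, np.int64(154)), (248, np.int64(153)), (249, np.int64(152)), (250, np.int64(156)), (251, np.int64(153)), (252, np.int64(130)), (253, np.int64(160)), (254, np.int64(70)), (255, np.int64(29)), (256, np.int64(26)), (257, np.int64(32)), (258, np.int64(32)), (259, np.int64(33)), (260, np.int64(32)), (261, np.int64(31))]
spare 170 159 37 26 [0.63861402 0.46081354 0.015     ] [0.57318733 0.34234156 0.015     ]
```

```bash
python3 - <<'E'
from h import *
t=dict(np.load("pics/top0.npz")); g=cv2.cvtColor(t["pixels"],cv2.COLOR_BGR2GRAY).astype(float)
def cross(v,lo,hi,th): # first upward crossing
    for i in range(lo,hi):
        if v[i]<th<=v[i+1]: return i+(th-v[i])/(v[i+1]-v[i])
print("L floor edge",[ray(t,(cross(g[r-2:r+3].mean(0),142,160,100),r),.004)[:2].round(4) for r in(175,200,225,243)])
rr=[]
for r in(190,205,225,243):
    v=g[r-2:r+3].mean(0)[::-1]; i=cross(v,639-222,639-205,44); rr.append(ray(t,(639-i,r),.0)[:2].round(4))
print("R outer base",rr)
print("Far floor edge",[ray(t,(c,cross(g[:,c-2:c+3].mean(1),157,170,100)),.004)[:2].round(4) for c in(152,160,168,176)])
b=[]
for c in(150,165,185,203):
    v=g[:,c-2:c+3].mean(1)[::-1]; i=cross(v,399-262,399-246,90); b.append(ray(t,(c,399-i),.035)[:2].round(4))
print("Near outer rim",b)
m=(g>172).astype(np.uint8); m[:155]=0;m[185:]=0;m[:,:172]=0;m[:,204:]=0
p=np.argwhere(m); print("spare px",p.min(0),p.max(0),ray(t,(p[:,1].min(),p[:,0].min()),.015),ray(t,(p[:,1].max(),p[:,0].max()),.015))
E
```

```text
L floor edge [array([0.5869, 0.5231]), array([0.5138, 0.5113]), array([0.4424, 0.4999]), array([0.3921, 0.4924])]
R outer base [array([0.5634, 0.3292]), array([0.5199, 0.3216]), array([0.4627, 0.3126]), array([0.4122, 0.3045])]
Far floor edge [array([0.6311, 0.5162]), array([0.6342, 0.4931]), array([0.6374, 0.4701]), array([0.6418, 0.4473])]
Near outer rim [array([0.3604, 0.4597]), array([0.3667, 0.4197]), array([0.375 , 0.3663]), array([0.3827, 0.3181])]
spare px [155 180] [175 196] [0.65359306 0.43415505 0.015     ] [0.59912154 0.37834021 0.015     ]
```

```bash

python3 -m pendant '[[[9,56,0],0],[[9,57,0],0],[[9,57,0],0],[[9,57,0],0],[[9,57,0],0],[[9,57,0],0],[[10,57,0],0],[[10,57,0],0]]'
python3 -m pendant '[[[0,0,50],0],[[0,0,50],0],[[0,0,35],0],[[0,0,0],0],[[0,0,0],0]]'
python3 - <<'E'
from h import *
go([.5804,-.0817,.025],4)
t=dict(np.load("pics/top8.npz"));g=t["pixels"].min(2)
for c in (350,353,356,359,362):
    r=np.argwhere(g[185:212,c]>90)[:,0]+185; print(c,r.min(),r.max(),ray(t,(c,r.mean()),.009)[:2])
E
```

```text
time: 16.0
position: [0.5817, -0.0838, 0.2129]
tool_rot: [0.999, 0.036, 0.0, -0.0]
ft_force: [0.6, 0.4, 0.1]
grip_width: 0.0437
time: 16.62
position: [0.5824, -0.082, 0.0788]
tool_rot: [0.999, 0.037, 0.001, 0.0]
ft_force: [-0.0, 0.6, 0.7]
grip_width: 0.0438
pos [ 0.5824 -0.082   0.0788] yaw 4.3 t 16.6 w 43.8 shift mm [-2.1 -0.4 53.8] turn after 0.3 f [-0.   0.6  0.7] q6 -0.4
350 197 200 [ 0.57790227 -0.06755881]
353 197 200 [ 0.57879673 -0.076074  ]
356 197 200 [ 0.57969124 -0.08458965]
359 197 200 [ 0.5805858  -0.09310578]
362 197 200 [ 0.5814804  -0.10162237]
```

```bash

python3 -m pendant '[[[-2,0,20],0],[[0,0,20],0],[[0,0,8],0],[[0,0,5],0],[[0,0,0],0],[[0,0,0],0]]'
python3 -m pendant '[[[0,0,0],0],[[0,0,0],0],[[0,0,0],0],[[0,0,0],0],[[0,0,0],0],[[0,0,0],0]]' 0 45
python3 -m pendant '[[[0,0,-10],0],[[0,0,-20],0],[[0,0,-30],0],[[0,0,-20],0],[[0,0,0],0],[[0,0,0],0]]'
```

```text
time: 17.38
position: [0.58, -0.0818, 0.0253]
tool_rot: [0.999, 0.037, 0.001, 0.0]
ft_force: [-0.1, 0.4, -0.1]
grip_width: 0.0443
time: 18.12
position: [0.5795, -0.0817, 0.0247]
tool_rot: [0.999, 0.037, -0.0, -0.0]
ft_force: [-0.8, -0.1, -0.3]
grip_width: 0.0107
time: 18.88
position: [0.5789, -0.0815, 0.1042]
tool_rot: [0.999, 0.037, -0.001, -0.0]
ft_force: [0.3, 0.3, -2.0]
grip_width: 0.0107
```

```bash

python3 -m pendant '[[[-6,-40,-15],0],[[-7,-45,-15],0],[[-6,-50,0],0],[[-7,-50,0],0],[[-6,-50,0],0],[[-7,-50,0],0],[[-6,-50,0],0],[[-7,-50,0],0]]'
python3 -m pendant '[[[0,0,0],-10.5],[[0,0,0],-10.5],[[0,0,0],-10.5],[[0,0,0],-10.5],[[0,0,0],-10.5],[[0,0,0],-10.5],[[0,0,0],-10.5],[[0,0,0],-10.5]]'
python3 -m pendant '[[[0,0,0],-10.5],[[0,0,0],0],[[0,0,0],0]]'
python3 - <<'E'
from h import *
go([.4981,.4158,.1],98.9)
t=snap("top","pics/top10.png");s=snap("side","pics/side10.png")
E
```

```text
time: 19.88
position: [0.4977, 0.2996, 0.1332]
tool_rot: [0.999, 0.037, -0.001, 0.0]
ft_force: [1.1, 0.0, -3.0]
grip_width: 0.0105
time: 20.88
position: [0.4979, 0.298, 0.1331]
tool_rot: [0.716, 0.699, -0.001, -0.001]
ft_force: [-1.3, 0.3, -2.2]
grip_width: 0.0107
time: 21.25
position: [0.4985, 0.2982, 0.1339]
tool_rot: [0.652, 0.758, -0.001, -0.0]
ft_force: [-0.3, -0.7, -2.2]
grip_width: 0.0103
pos [0.4985 0.2982 0.1339] yaw 98.6 t 21.2 w 10.3 shift mm [116.4  17.3  33.8] turn after -0.3 f [-0.3 -0.7 -2.2] q6 -1.37
```

```bash

python3 -m pendant '[[[40,6,0],0],[[40,6,0],0],[[36,5,0],0],[[0,0,20],0],[[0,0,20],0],[[0,0,0],0],[[0,0,0],0]]'
python3 - <<'E'
from h import *
go([.4981,.4158,.031],98.9)
t=snap("top","pics/top11.png");s=snap("side","pics/side11.png");o,p,y=state()
a=np.radians(y-90); d=np.array([np.cos(a),np.sin(a),0])
for c in(t,s): print("exp loop",proj(c,p-.069*d-[0,0,.019]),"boss",proj(c,p+.043*d-[0,0,.011]))
cv2.imwrite("pics/c10.png",np.hstack([cv2.resize(t["pixels"][130:280,100:250],None,fx=2.6,fy=2.6,interpolation=2),cv2.resize(s["pixels"][250:400,200:350],None,fx=2.6,fy=2.6,interpolation=2)]))
# tri-mask of loop hole in side
m=(s["pixels"].min(2)>165).astype(np.uint8); m[:270]=0;m[:,:200]=0;m[:,400:]=0
cs,h=cv2.findContours(m,cv2.RETR_CCOMP,1)
for k in cs:
    if cv2.contourArea(k)>60: print(cv2.boundingRect(k),cv2.contourArea(k))
E
```

```text
time: 22.22
position: [0.4983, 0.4151, 0.0947]
tool_rot: [0.651, 0.759, -0.0, -0.0]
ft_force: [0.1, 0.7, -1.1]
grip_width: 0.0107
pos [0.4983 0.4151 0.0947] yaw 98.7 t 22.2 w 10.7 shift mm [ 0.7 -0.1 63.7] turn after -0.2 f [ 0.1  0.7 -1.1] q6 -1.2
exp loop [169.51407883 228.94593956] boss [169.52317789 187.20924912]
exp loop [327.1907135  346.59004021] boss [276.29983747 341.66875173]
(240, 334, 21, 8) 91.0
(263, 333, 10, 13) 63.5
(200, 329, 13, 27) 154.0
```

```bash

python3 -m pendant '[[[0,0,25],0],[[0,0,25],0],[[0,0,8],0],[[0,0,4],0],[[0,0,2],0],[[0,0,1],0],[[0,0,0],0],[[0,0,0],0]]'
```

```text
time: 23.32
position: [0.4981, 0.4157, 0.03]
tool_rot: [0.651, 0.759, 0.0, 0.0]
ft_force: [-0.4, 0.4, -2.1]
grip_width: 0.0107
```

```bash

python3 -m pendant '[[[0,0,1],0],[[0,0,0.5],0],[[0,0,0],0],[[0,0,0],0]]'
python3 -m pendant '[[[0,0,0],0],[[0,0,0],0],[[0,0,0],0],[[0,0,0],0],[[0,0,0],0],[[0,0,-15],0],[[0,0,-40],0],[[0,0,-55],0]]' 34
python3 -m pendant '[[[0,0,-60],0],[[50,0,-20],0],[[0,58,-10],0],[[0,60,0],0],[[0,60,0],0],[[0,60,0],0],[[0,0,0],0],[[0,0,0],0]]'
python3 - <<'E'
from h import *
o,p,y=state(); print(p,o["time"])
t=snap("top","pics/top12.png");s=snap("side","pics/side12.png");t0=dict(np.load("pics/top0.npz"))
cv2.imwrite("pics/c12.png",np.hstack([cv2.resize(t["pixels"][100:280,130:350],(488,400),interpolation=2),cv2.resize(s["pixels"][200:400,200:350],(300,400),interpolation=2)]))
E
```

```text
time: 23.82
position: [0.4981, 0.4157, 0.0286]
tool_rot: [0.651, 0.759, 0.0, 0.0]
ft_force: [-0.6, -0.3, 3.7]
grip_width: 0.0106
time: 24.82
position: [0.4972, 0.4151, 0.1388]
tool_rot: [0.651, 0.759, -0.001, -0.0]
ft_force: [-0.1, 1.0, 0.8]
grip_width: 0.0338
time: 25.82
position: [0.7249, 0.5011, 0.2277]
tool_rot: [0.651, 0.759, -0.001, -0.001]
ft_force: [-0.1, -0.0, 0.5]
grip_width: 0.0342
[0.72488838 0.50107275 0.2276655 ] 25.825
```

View pics/c12.png

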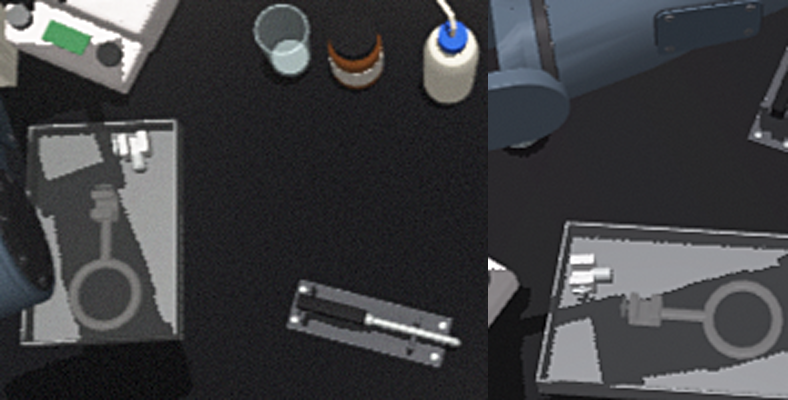

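The ring lies in the tray, with its loop at about (105,293) and its boss at (104,203), clear of the spare clamp. The rod is on its rest and the gripper is free. One numeric check, then hand in.

```bash
python3 - <<'E'
from h import *
t=dict(np.load("pics/top12.npz"));s=dict(np.load("pics/side12.npz"));t0=dict(np.load("pics/top0.npz"))
U=np.array([.988,.156]);V=np.array([-.156,.988])
for n,c,p,z in(("loop",t,(130+105/2.218,100+293/2.222),.01),("boss",t,(130+104/2.218,100+203/2.222),.025),("loop side",s,(200+(742-488)/2,200+320/2),.01),("boss side",s,(200+(645-488)/2,200+309/2),.025)):
    X=ray(c,p,z)[:2]; print(n,X.round(3),"tray",round(U@X-.5677,3),round(V@X-.333,3))
d=np.abs(t0["pixels"].astype(int)-t["pixels"]).max(2); print("rod diff",(d[215:275,258:342]>40).sum(),"bottles diff",(d[92:150,240:350]>40).sum())
print(robot.get_obs()["ft_force"]); order.hand_in()
E
```

```text
loop [0.432 0.405] tray -0.078 -0.0
boss [0.544 0.421] tray 0.035 -0.002
loop side [0.429 0.408] tray -0.08 0.004
boss side [0.539 0.426] tray 0.031 0.004
rod diff 22 bottles diff 0
[0.59703669 0.21364375 1.09505328]
the job is handed in; nothing more can be done
```

The job is handed in, at about 26 s of the 61 s allowed. I hooked the ring by its loop under the rail, drew it out in front of the guard and put the rod back on its rest. Then I gripped the ring by its stem, lowered it onto the tray floor and released it only after contact (about 6 N change in vertical force).

**Ring:** both views put the loop centre at about (-79, +2) mm and the clamp end at about (+33, +1) mm in the tray frame. It looks flat and is clear of the spare clamp.

**Rod:** it was released within about 0.5 mm of its pick-up pose. Comparing with the first picture, only 22 pixels in the rod area changed (18 just after it was put back), which suggests a tiny shift.

**Bottles and glassware:** the pixels over the beaker, jar and wash bottle did not change. The flask I only saw undisturbed in a picture while the ring was being drawn out, and did not recheck it at the end.

**Disagreements:**
- **Rod length:** in the top view the rod end sat about 5 mm short of the stated length.
- **Grip width:** the gripper read about 10.7 mm on the 12 mm stem.

Neither affected the result.

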